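# Snug a tapered plug with the socket key

### The arm

A 6-joint arm with a two-finger parallel gripper is mounted at the origin on a cart in front of the work surface, level with it; the furniture and walls round the work are solid. World frame = base frame: x ahead of the robot, y to its left, z up, the work surface at z = 0. Lengths are in m, angles in rad, forces in N, time in s.
With the tool pointing down it reaches from about 0.425 to 0.925 m from the base axis. Payload 12.5 kg.
Tool frame: the origin (TCP) lies on the centre line of the jaws, within the pads' length; the fingertips stand ahead of it and the grasp point (between the pads) lies 5 mm behind it (bot.tip_extent is the z of the fingertips in the tool frame, in m); z points along the fingers, y is the line along which they close (so a half turn about z gives the same grasp; the last joint's range is limited). The gripper opens to 85 mm and grips with 20 to 120 N. Pads are 22 mm wide; open, the fingers measure 114 mm over their backs; the gripper's body (76 mm by 85 mm) begins 54 mm behind the grasp point. The pads swing forward as they close: fully open they stand 13 mm farther back than shut.
Start: joints at [1.016, 0.491, 1.559, -0, 1.092, -0.106], TCP at [0.271, 0.563, 0.245] pointing down, gripper open.
Joint ranges: [-3.1, 3.1], [-0.84, 2.19], [0.05, 2.79], [-1.13, 4.28], [0.06, 2.93], [-2.69, 2.69]. Speed limits (rad/s): [2.22, 2.22, 2.79, 3.14, 3.14, 3.14].

### API

Orientations are given as a rotation vector (axis times angle).
In Python, from plant import bot gives the robot as it stands.
- The arm moves only by the tool jog_arm, never from a script. Its argument "increments" is a list of rows, each a list of 7 numbers: the shift along the tool's x, y, z in units of 60 mm (1.0 is 60 mm), then the turn, a rotation vector about the tool's x, y, z in units of 5 degrees (1.0 is 5 degrees), then the opening, from 0 (shut) to 1 (fully open). In form: [[x, y, z, ax, ay, az, fingers], ...]. A call has 1 to 5 rows; each row is the pose to reach, as a shift and turn from the pose commanded when the call began, along the tool's axes at that moment; what a row does not reach only later rows make up. A row lasts 1/8 s, in which the tool goes at most 62.5 mm and 10.7 degrees, less where a joint would pass 70% of its speed; a pose out of reach is approached as far as the arm can. A call with a gripper value outside its range is refused whole. The fingers move at their own pace and stop on an object; "squeeze" is the grip in N (left out, the last holds). Time passes only in rows, so rows that repeat a pose let the fingers close. It gives the time, the measured TCP pose, the force, the opening and the grip force at its end, in the units of the state.
- bot.sense(): the state, without advancing time (a new reading comes with each control period).
- bot.camera(name): name is "scene" or "top" or "wrist"; returns a dict with "img" (420x560x3 uint8, blue, green, red), "camera_matrix" (3x3 intrinsics, pixels), "R" (3x3) and "t" (3): a world point X has camera coordinates R X + t. Camera axes: x right, y down, z forward; pixel columns grow to the right and rows downward; lengths in m; the calibration is good to about 2 mm. The wrist camera is an equidistant fisheye: a pixel r from the principal point sees the ray r / f radians off the axis. A picture is of the moment at which its call begins. There is no depth.
- bot.sign_off(): hands the job in; it is judged then, once.
The state is a dict: "clock": time; "q": joint angles; "joint_velocities": joint speeds; "joint_torque": joint torques, N m; "tool_pos": TCP position; "orientation": TCP orientation; "contact_force": force on the tool from outside, world axes, zero at the start; "torque": the same for the moment, N m; "grip_width": opening from 0.0 (shut) to 1.0 (fully open); "grip_force": force on a finger pad.
Only numpy, scipy, OpenCV 4.12 (cv2) and the standard library are available. Lean on these libraries where they do the work, as an engineer would, in place of code of your own. Each camera call takes 0.05 s, during which the arm holds its last target. There are 200 camera calls.

### The job

Take the square socket key from its wooden holder, fit it over the square head of the brass tapered plug in the valve block and turn it clockwise until the plug goes snug, at about 0.6 N m; there is no fixed stopping angle, so go by feel, and never pass 1 N m, which would crack the block. Then lift the key off and stand it back upright in its holder, without disturbing the other things on the bench.

Things in the scene. Friction and masses are not known exactly. Their poses are not given: they have to be found in the camera images.
- plug_head (a point): centre of the top of the brass plug's square head, 86 mm above the bench: 18 mm square, 18 mm high (top 2 mm narrowed to 14 mm as a lead-in), sides along x and y, z up along the screw axis. Below it 17 mm of round thread shows above the boss. It turns clockwise from above, starts at any angle, and sinks too little to see
- valve_block: grey valve block bolted to the bench, foot 116 x 92 mm, 52 mm high to the top of the round boss that holds the plug; brass side ports at +y and -y. Origin: centre of its underside, under the plug's axis; z up. It does not move, but is placed and turned anew in each run
- key_grip (a point): centre of the key's grip: a dark steel square knob 30 x 30 mm, 26 mm high, flat sides along x and y, z up; grasp it across two flats from above. The key weighs about 0.32 kg and is 97 mm high; the grip's centre is 81 mm above its lower end. Under the grip a 13 mm round stem, 32 mm long. With the key on the plug the grip may be let go and taken again a quarter turn back
- key_foot (a point): middle of the key's lower end, the mouth of its 34 x 34 x 30 mm square socket; axes as key_grip. The square hole is 20 x 20 mm, 18 mm deep, open downward, 3 mm lead-in, sides along x and y: it fits the plug's head at any of four angles with about 7 degrees of play either way. Seated, it rests on the head, grip centre 63 mm above the head's top
- holder_floor (a point): centre of the floor of the wooden key holder's square pocket, 10 mm above the bench. The pocket is 42 mm square, 18 mm deep, its sides along the point's x and y; the holder is 90 x 90 x 28 mm and fixed. The key stands in it at the start, lower end on the pocket floor
- plug: the plug's core inside the block, at the boss top under the head; it does not follow the head's turning. The head runs freely (0.04 N m) for 0.3 to 2.2 rad, different each time and not visible; then the resisting moment rises about 1.1 N m per rad of further turning. Snug is 0.6 N m (0.5 to 0.75 is right); past 1.0 cracks the block. It stays where it is left
- oil_can: green oil can with a curved brass spout, 68 x 85 x 176 mm, bystander; origin: underside
- cold_chisel: blue cold chisel, 20 x 160 x 17 mm, bystander lying behind the work
- paint_brush: old brush with a wooden handle, 40 x 202 x 18 mm, bystander lying near the front edge
- nut_1: loose dark hexagon nut, 24 x 27 x 19 mm, bystander lying behind the work

How it is judged:
By the outcome, as a careful person would: the job done as asked, in the order asked, and still so for the second after the job is handed in, with the robot touching nothing.
It also fails if it takes over 64 s, if anything falls off the work surface, if the arm or the gripper's body presses on something with over 40 N, if the wrist force passes 120 N, or if a joint passes its speed limit or range.

## Working session

There is one attempt and no reset: what is moved stays moved. The work goes in short steps, Python scripts to look and compute and a tool call to move; the robot and the scene stay as the last step left them, time stands still between calls to the robot, and variables do not carry over. Pictures are saved under pics/ and viewed, at most 10 in all, crops included, and the job is handed in when it is done.

Besides the shell and the picture viewer there is one more tool, called after "Call:" by a JSON object that holds its "method" and its "body", one argument or row to a line. jog_arm: Moves the arm, as the interface text tells. Its arguments: {"type":"object","properties":{"increments":{"type":"array","items":{"type":"array","items":{"type":"number"}}},"squeeze":{"type":"number"}},"required":["increments"]}

```bash
ls; mkdir -p pics
python3 - <<'E'
from plant import bot
import cv2
s=bot.sense();print({k:s[k] for k in('clock','tool_pos','orientation','grip_width','contact_force','torque')},bot.tip_extent)
for n in('top','scene'):
    c=bot.camera(n);cv2.imwrite(f'pics/{n}0.png',c['img']);print(n,c['camera_matrix'],c['R'],c['t'])
E
```

```text
pics
{'clock': 0.0, 'tool_pos': array([0.27105736, 0.56292159, 0.2446952 ]), 'orientation': array([-6.99023795e-01, -3.06245781e+00,  1.74609076e-03]), 'grip_width': 0.9992877755551816, 'contact_force': array([ 0.58211958,  0.31115904, -0.4165571 ]), 'torque': array([-0.01901259,  0.01439227, -0.03361514])} 0.014
top [[517.06653203   0.         278.26113987]
 [  0.         517.06653203 206.18498664]
 [  0.           0.           1.        ]] [[-0.01253352 -0.99955089  0.02722013]
 [-0.99345742  0.00935755 -0.11381908]
 [ 0.11351325 -0.02846859 -0.99312853]] [0.01099335 0.5382707  0.91544213]
scene [[470.35036004   0.         279.26375274]
 [  0.         470.35036004 207.53607569]
 [  0.           0.           1.        ]] [[ 0.53761179 -0.8431011   0.01241343]
 [-0.53710283 -0.35376349 -0.76574927]
 [ 0.64999547  0.40500855 -0.64301941]] [-0.28193649  0.35471101  0.57845097]
```

View pics/top0.png

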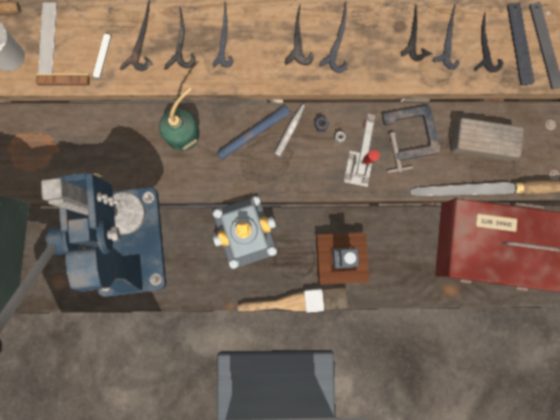

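View pics/scene0.png

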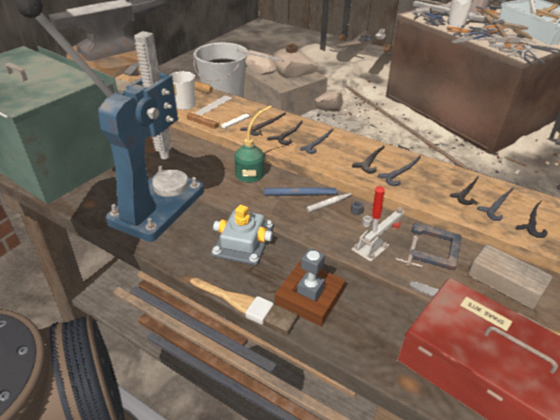

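Top view: the plug head is at about (243,230), the key grip at (350,258) and the holder at (342,258). The oil can is at (178,128) and the brush lies in front of the work. Next I turn these into positions and take an enlarged crop for the angles.

```bash
cat > h.py <<'E'
import numpy as np, cv2
from plant import bot
from scipy.spatial.transform import Rotation as Ro
def ray(c,uv,fish=False):
    K=c['camera_matrix'];d=np.array([(uv[0]-K[0,2])/K[0,0],(uv[1]-K[1,2])/K[1,1],1.])
    if fish:
        th=np.hypot(d[0],d[1]);d=np.array([*(d[:2]/max(th,1e-9)*np.sin(th)),np.cos(th)])
    return -c['R'].T@c['t'], c['R'].T@d
def at_z(c,uv,z,fish=False):
    o,d=ray(c,uv,fish);return o+d*(z-o[2])/d[2]
def proj(c,X,fish=False):
    K=c['camera_matrix'];p=c['R']@np.asarray(X)+c['t']
    if fish:
        r=np.hypot(p[0],p[1]);q=p[:2]/max(r,1e-9)*np.arctan2(r,p[2])
    else:q=p[:2]/p[2]
    return q*K[0,0]+K[:2,2]
def to_tool(X,yaw=None):
    """shift in tool units from measured pose to world X"""
    s=bot.sense();R=Ro.from_rotvec(s['orientation']).as_matrix()
    return R.T@(np.asarray(X)-s['tool_pos'])/0.06
E
python3 - <<'E'
from h import *
c=bot.camera('top')
for n,uv,z in(('plug',(243,230),.086),('grip',(350,258),.117),('holder',(342,258),.028)):print(n,at_z(c,uv,z).round(4))
s=bot.sense();print(Ro.from_rotvec(s['orientation']).as_matrix().round(3))
cv2.imwrite('pics/crop.png',cv2.resize(c['img'][185:290,200:380],None,fx=4.4,fy=4.4,interpolation=cv2.INTER_CUBIC))
c=bot.camera('scene')
for n,uv,z in(('plug',(242,211),.086),('grip',(314,256),.107),):print(n,at_z(c,uv,z).round(4))
E
```

```text
plug [0.4916 0.0675 0.086 ]
grip [ 0.4414 -0.1097  0.117 ]
holder [ 0.4427 -0.1098  0.028 ]
[[-0.901  0.434 -0.   ]
 [ 0.434  0.901 -0.001]
 [ 0.    -0.001 -1.   ]]
plug [0.4873 0.0587 0.086 ]
grip [ 0.4413 -0.1171  0.107 ]
```

View pics/crop.png

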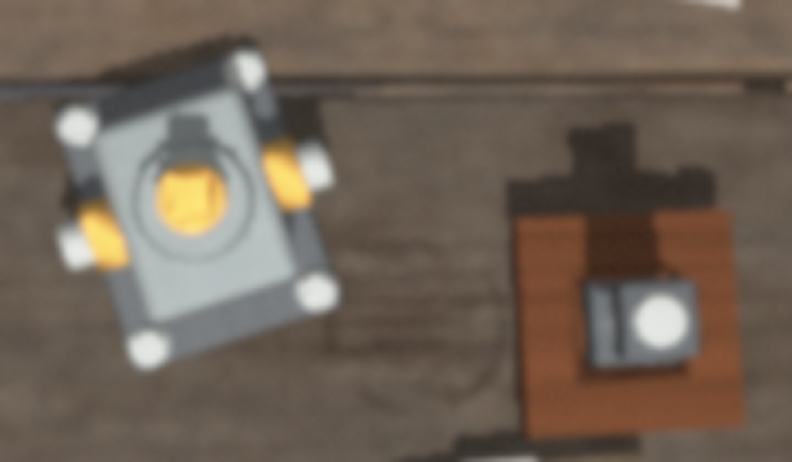

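The crop shows the holder nearly aligned with the image axes and the block turned about 20°. The white grip top is at crop (660,320). The drill press stands between the arm and the work, so I measure its extents before moving.

Run:
```python
from h import *
a=bot.camera('top');b=bot.camera('scene')
def tri(u,v):
    o1,d1=ray(a,u);o2,d2=ray(b,v);A=np.stack([d1,-d2],1);l=np.linalg.lstsq(A,o2-o1,rcond=None)[0]
    p,q=o1+l[0]*d1,o2+l[1]*d2;return ((p+q)/2).round(3),np.linalg.norm(p-q).round(3)
print('rack top',tri((65,190),(145,38)))
print('lever root',tri((55,240),(118,98)),'lever tip',tri((0,345),(30,5)))
print('plate corners',[at_z(a,u,.01).round(3) for u in((103,295),(163,290),(153,190))])
print('brush',[at_z(a,u,.01).round(3) for u in((240,306),(345,298))])
print('grip',at_z(a,(350,257.7),.107),'plug',at_z(a,(200+188/4.4,185+200/4.4),.086))
for z in(.2,.3,.4):print(z,at_z(a,(90,285),z).round(3),at_z(a,(50,250),z).round(3))
```

```text
rack top (array([0.522, 0.272, 0.349]), np.float64(0.006))
lever root (array([0.471, 0.32 , 0.246]), np.float64(0.003)) lever tip (array([0.353, 0.297, 0.44 ]), np.float64(0.009))
plate corners [array([0.381, 0.325, 0.01 ]), array([0.389, 0.217, 0.01 ]), array([0.573, 0.238, 0.01 ])]
brush [array([0.358, 0.077, 0.01 ]), array([ 0.37 , -0.116,  0.01 ])]
grip [ 0.4420095  -0.11135201  0.107     ] plug [0.49084582 0.06795042 0.086     ]
0.2 [0.406 0.286 0.2  ] [0.457 0.346 0.2  ]
0.3 [0.409 0.253 0.3  ] [0.454 0.305 0.3  ]
0.4 [0.412 0.22  0.4  ] [0.451 0.264 0.4  ]
```

The drill-press lever tip reaches z≈0.44 on the direct path. I'll raise the arm and go over it.

Call:
{"method": "jog_arm", "body": {
  "increments": [
    [0,0,-1,0,0,0,1],
    [0,0,-2,0,0,0,1],
    [0,0,-3,0,0,0,1],
    [0,0,-4,0,0,0,1],
    [0,0,-5.1,0,0,0,1]
  ]
}}

```text
clock: 0.92
tool_pos: [0.2709, 0.5627, 0.5499]
orientation: [0.699, 3.063, 0.0]
contact_force: [0.7, 0.1, 0.1]
grip_width: 1.003
grip_force: 0.0
```

Call:
{"method": "jog_arm", "body": {
  "increments": [
    [-0.5,-0.6,0,0,0,0,1],
    [-1,-1.2,0,0,0,0,1],
    [-1.6,-1.9,0,0,0,0,1],
    [-2.2,-2.6,0,0,0,0,1],
    [-2.8,-3.3,0,0,0,0,1]
  ]
}}

```text
clock: 1.55
tool_pos: [0.3366, 0.3101, 0.5479]
orientation: [0.698, 3.063, 0.0]
contact_force: [0.6, 0.1, 0.0]
grip_width: 0.999
grip_force: 0.0
```

Call:
{"method": "jog_arm", "body": {
  "increments": [
    [-0.6,-0.7,0,0,0,0,1],
    [-1.2,-1.4,0,0,0,0,1],
    [-1.8,-2.1,0,0,0,0,1],
    [-2.4,-2.8,0,0,0,0,1],
    [-3.0,-3.5,0,0,0,0,1]
  ]
}}

```text
clock: 2.17
tool_pos: [0.4076, 0.0428, 0.548]
orientation: [0.699, 3.062, 0.0]
contact_force: [1.2, 0.2, -0.3]
grip_width: 0.998
grip_force: 0.0
```

Call:
{"method": "jog_arm", "body": {
  "increments": [
    [-0.4,-0.5,0.7,0,0,-1,1],
    [-0.8,-1,1.4,0,0,-2,1],
    [-1.2,-1.5,2.2,0,0,-3,1],
    [-1.6,-2,3,0,0,-4,1],
    [-1.6,-2,4,0,0,-5.1,1]
  ]
}}

```text
clock: 2.8
tool_pos: [0.4425, -0.1073, 0.3065]
orientation: [0.005, 3.14, -0.001]
contact_force: [1.2, -0.0, 0.3]
grip_width: 1.001
grip_force: 0.0
```

Call:
{"method": "jog_arm", "body": {
  "increments": [
    [0,0,0.7,0,0,0,1],
    [0,0,1.3,0,0,0,1],
    [0,0,1.3,0,0,0,1],
    [0,0,1.3,0,0,0,1]
  ]
}}

```text
clock: 3.3
tool_pos: [0.4427, -0.1054, 0.231]
orientation: [0.006, 3.14, -0.001]
contact_force: [0.3, -0.3, 0.4]
grip_width: 1.001
grip_force: 0.0
```

Run:
```python
from h import *
s=bot.sense();print(s['clock'],s['tool_pos'],s['q'],Ro.from_rotvec(s['orientation']).as_matrix().round(3))
c=bot.camera('wrist');cv2.imwrite('pics/w1.png',c['img'])
print(c['camera_matrix'],-c['R'].T@c['t'],c['R'].round(3))
print('pred grip',proj(c,(.442,-.111,.107),1),'plug',proj(c,(.491,.068,.086),1))
```

```text
3.3 [ 0.44268634 -0.10542101  0.23104869] [-3.79171993e-01  2.68535121e-01  1.97637631e+00  1.48031357e-04
  8.95102045e-01 -1.94635501e+00] [[-1.     0.004  0.002]
 [ 0.004  1.    -0.   ]
 [-0.002 -0.    -1.   ]]
[[325.1922621    0.         275.48509958]
 [  0.         325.1922621  210.90255335]
 [  0.           0.           1.        ]] [ 0.3584884  -0.10426938  0.36017682] [[ 0.004  1.    -0.001]
 [ 0.946 -0.003  0.325]
 [ 0.325 -0.002 -0.946]]
pred grip [267.90960888 206.76446445] plug [444.01713005 245.5470452 ]
```

View pics/w1.png

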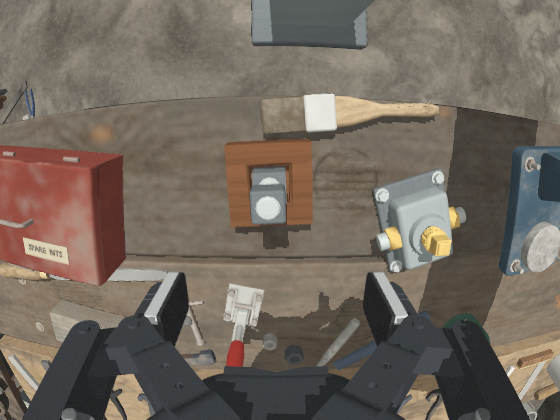

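The grip disc is at (268,207), as predicted, and the grip's sides run along world x and y. The plug head is near (440,241). I zoom in on both for the angles.

Run:
```python
import cv2,numpy as np
i=cv2.imread('pics/w1.png')
r=lambda a:cv2.resize(a,(400,400),interpolation=cv2.INTER_CUBIC)
cv2.imwrite('pics/w1c.png',np.hstack([r(i[140:240,220:320]),r(i[210:260,410:460])]))
```

```text
(no output)
```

View pics/w1c.png

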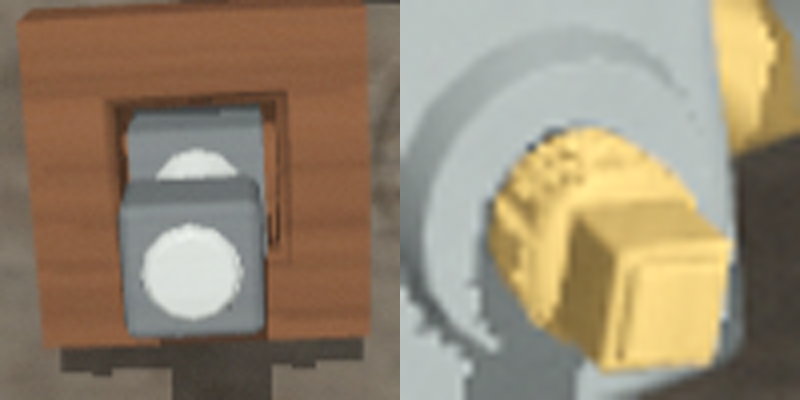

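Right crop: the head's upper square has corners near (618,250), (728,238), (712,366) and (606,370). The grip is aligned to within about 1°.

Run:
```python
from h import *
c=bot.camera('wrist')
P=[at_z(c,(410+(x-400)/8,210+y/8),.084,1) for x,y in((618,250),(728,238),(712,366),(606,370))]
print(np.round(P,4),np.mean(P,0).round(4))
for i in range(4):
    d=P[(i+1)%4]-P[i];print(np.linalg.norm(d).round(4),np.degrees(np.arctan2(d[1],d[0])).round(1))
print('grip',at_z(c,(220+191/4,140+271/4),.107,1))
```

```text
[[0.487  0.0599 0.084 ]
 [0.4859 0.0767 0.084 ]
 [0.5045 0.0785 0.084 ]
 [0.5042 0.0618 0.084 ]] [0.4954 0.0692 0.084 ]
0.0168 93.7
0.0187 5.5
0.0167 -91.0
0.0173 -173.9
grip [ 0.44309523 -0.11119838  0.107     ]
```

Call:
{"method": "jog_arm", "body": {
  "increments": [
    [0,-0.1,0.6,0,0,0,1],
    [0,-0.1,1.2,0,0,0,1],
    [0,-0.1,1.8,0,0,0,1],
    [0,-0.1,2.4,0,0,0,1],
    [0,-0.1,2.4,0,0,0,1]
  ]
}}

```text
clock: 4.03
tool_pos: [0.4419, -0.1111, 0.0852]
orientation: [-0.006, -3.139, -0.002]
contact_force: [-0.3, -0.1, 0.6]
grip_width: 0.998
grip_force: 0.0
```

Call:
{"method": "jog_arm", "body": {
  "increments": [
    [0,0,0,0,0,0,0.2],
    [0,0,0,0,0,0,0.2],
    [0,0,0,0,0,0,0.2],
    [0,0,0,0,0,0,0.2],
    [0,0,0,0,0,0,0.2]
  ],
  "squeeze": 80
}}

```text
clock: 4.65
tool_pos: [0.4426, -0.1115, 0.087]
orientation: [0.006, 3.14, -0.001]
contact_force: [-1.3, -0.9, 12.6]
grip_width: 0.343
grip_force: 77.2
```

Call:
{"method": "jog_arm", "body": {
  "increments": [
    [0,0,-0.3,0,0,0,0.2],
    [0,0,-0.7,0,0,0,0.2],
    [0,0,-1.3,0,0,0,0.2],
    [0,0,-1.9,0,0,0,0.2],
    [0,0,-1.9,0,0,0,0.2]
  ]
}}

```text
clock: 5.28
tool_pos: [0.4427, -0.1114, 0.2019]
orientation: [0.006, 3.137, -0.003]
contact_force: [-0.4, 0.6, -3.9]
grip_width: 0.341
grip_force: 79.1
```

Call:
{"method": "jog_arm", "body": {
  "increments": [
    [-0.2,0.7,0,0,0,0,0.2],
    [-0.4,1.4,0,0,0,0,0.2],
    [-0.6,2.1,0,0,0,0,0.2],
    [-0.7,2.5,0,0,0,-0.4,0.2],
    [-0.7,2.5,0,0,0,-0.8,0.2]
  ]
}}

```text
clock: 5.9
tool_pos: [0.4842, 0.0399, 0.1985]
orientation: [0.11, -3.138, -0.001]
contact_force: [0.3, -0.3, -3.4]
grip_width: 0.338
grip_force: 79.4
```

Run:
```python
from h import *
s=bot.sense();print(s['clock'],s['tool_pos'],s['q'][5],s['contact_force'],s['torque'],Ro.from_rotvec(s['orientation']).as_matrix().round(3))
c=bot.camera('wrist');cv2.imwrite('pics/w2.png',c['img'])
t=bot.camera('top')
p=proj(c,(.495,.069,.086),1).astype(int);print(p,proj(t,(.495,.069,.086)))
r=lambda a:cv2.resize(a,(400,400),interpolation=cv2.INTER_CUBIC)
u,v=p;a=c['img'][max(v-60,0):v+60,u-60:u+60];b=t['img'][190:270,200:280];print(a.shape)
cv2.imwrite('pics/w2c.png',np.hstack([r(a),r(b)]))
```

```text
5.9 [0.48423116 0.03992384 0.19849593] -1.6946281081861696 [ 0.33011027 -0.27471554 -3.41136979] [ 0.00390665 -0.006256    0.01530883] [[-0.998 -0.07  -0.002]
 [-0.07   0.998  0.   ]
 [ 0.002  0.    -1.   ]]
[309 227] [242.1011128  228.03491647]
(120, 120, 3)
```

View pics/w2c.png

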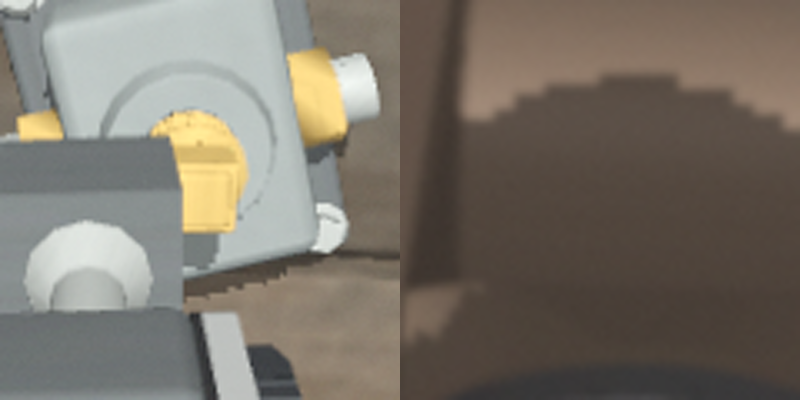

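The head is half hidden by the socket. Its right edge is at crop x≈238 and it spans y 165–232, which puts the centre near (0.495, 0.070), aligned with the tool. I move over it and lower with care.

Call:
{"method": "jog_arm", "body": {
  "increments": [
    [-0.21,0.49,0,0,0,0,0.2],
    [-0.21,0.49,0,0,0,0,0.2],
    [-0.21,0.49,0.25,0,0,0,0.2],
    [-0.21,0.49,0.5,0,0,0,0.2],
    [-0.21,0.49,0.5,0,0,0,0.2]
  ]
}}

```text
clock: 6.62
tool_pos: [0.4945, 0.0682, 0.1682]
orientation: [0.102, -3.137, -0.0]
contact_force: [-0.5, -0.1, -2.3]
grip_width: 0.34
grip_force: 79.4
```

Run:
```python
from h import *
s=bot.sense();print(s['clock'],s['tool_pos'],s['contact_force'],s['torque'],Ro.from_rotvec(s['orientation']).as_matrix().round(3))
c=bot.camera('wrist');t=bot.camera('scene')
r=lambda a:cv2.resize(a,(400,400),interpolation=cv2.INTER_CUBIC)
p=proj(c,(.495,.070,.086),1).astype(int);q=proj(t,(.495,.070,.1)).astype(int);print(p,q)
f=lambda i,p,w:r(i[p[1]-w:p[1]+w,p[0]-w:p[0]+w])
cv2.imwrite('pics/w3c.png',np.hstack([f(c['img'],p,60),f(t['img'],q,40)]))
```

```text
6.625 [0.49449173 0.0682019  0.1681808 ] [-0.50092344 -0.14260899 -2.34462306] [-0.03458259 -0.00269789 -0.06801737] [[-0.998 -0.065 -0.003]
 [-0.065  0.998  0.   ]
 [ 0.003  0.    -1.   ]]
[276 227] [239 200]
```

View pics/w3c.png

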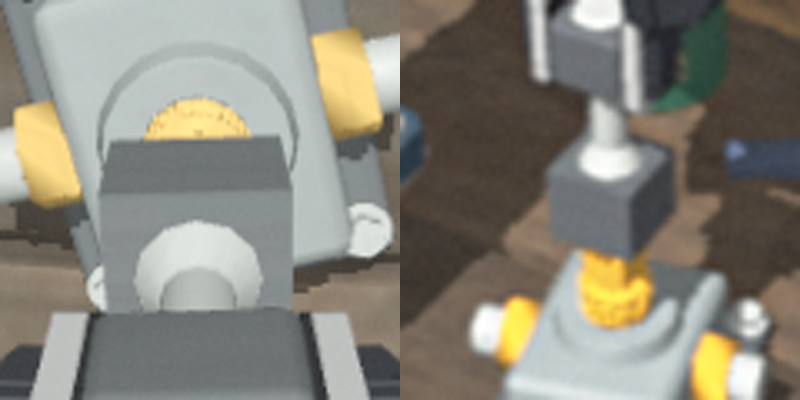

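The socket (x 103–291) is centred over the boss ring, and in the scene view it stands over the head. Lowering.

Call:
{"method": "jog_arm", "body": {
  "increments": [
    [0,0,0.1,0,0,0,0.2],
    [0,0,0.18,0,0,0,0.2],
    [0,0,0.18,0,0,0,0.2]
  ]
}}

```text
clock: 7.1
tool_pos: [0.4956, 0.0688, 0.1595]
orientation: [-0.104, 3.139, -0.0]
contact_force: [-1.7, 0.7, 7.4]
grip_width: 0.337
grip_force: 81.2
```

Call:
{"method": "jog_arm", "body": {
  "increments": [
    [0,0,0.08,0,0,0,0.2],
    [0,0,0.14,0,0,0,0.2],
    [0,0,0.14,0,0,0,0.2]
  ]
}}

```text
clock: 7.48
tool_pos: [0.4974, 0.0688, 0.1535]
orientation: [-0.104, 3.133, -0.0]
contact_force: [-0.9, -0.3, -2.7]
grip_width: 0.336
grip_force: 80.3
```

Run:
```python
from h import *
s=bot.sense();print(s['clock'],s['tool_pos'],s['q'][5],s['contact_force'],s['torque'])
```

```text
7.475 [0.49742534 0.06877217 0.15345258] -1.6311939551224217 [-0.9029154  -0.34175747 -2.69902551] [ 0.00373862 -0.0183935   0.05319905]
```

Call:
{"method": "jog_arm", "body": {
  "increments": [
    [0,0,0.06,0,0,0,0.2],
    [0,0,0.12,0,0,0,0.2],
    [0,0,0.14,0,0,0,0.2],
    [0,0,0.14,0,0,0,0.2]
  ]
}}

```text
clock: 7.98
tool_pos: [0.4973, 0.0688, 0.1435]
orientation: [-0.104, 3.134, -0.0]
contact_force: [2.5, -0.3, 18.4]
grip_width: 0.34
grip_force: 83.4
```

Run:
```python
from h import *
s=bot.sense();print(s['clock'],s['tool_pos'],s['q'][5],s['contact_force'],s['torque'])
```

```text
7.975 [0.49725096 0.0688     0.14351647] -1.6311270287177295 [ 2.5075119  -0.29936875 18.36066092] [ 0.05762454 -0.90010968  0.00480856]
```

Seated, at the expected height. I ease off the vertical push and begin turning clockwise.

Call:
{"method": "jog_arm", "body": {
  "increments": [
    [0,0,-0.025,0,0,0,0.2],
    [0,0,-0.025,0,0,1.2,0.2],
    [0,0,-0.025,0,0,2.8,0.2],
    [0,0,-0.025,0,0,4.4,0.2],
    [0,0,-0.025,0,0,6,0.2]
  ]
}}

```text
clock: 8.6
tool_pos: [0.4969, 0.0684, 0.1444]
orientation: [0.718, 3.054, 0.001]
contact_force: [5.1, -4.4, 10.4]
grip_width: 0.34
grip_force: 82.1
```

```bash
cat > s.py <<'E'
from h import *
s=bot.sense();R=Ro.from_rotvec(s['orientation']).as_matrix()
print(s['clock'],s['tool_pos'].round(4),'q6',s['q'][5].round(3),'yaw',np.degrees(np.arctan2(R[1,1],R[0,1])).round(1),s['contact_force'].round(1),s['torque'].round(3),'j6',s['joint_torque'][5].round(3),s['grip_width'],R[:,2].round(3))
E
python3 s.py
```

```text
8.6 [0.4969 0.0684 0.1444] q6 -1.103 yaw 63.6 [ 5.1 -4.4 10.4] [-1.143 -1.109  0.044] j6 -1.772 0.33985773903253597 [ 0.004 -0.001 -1.   ]
```

Call:
{"method": "jog_arm", "body": {
  "increments": [
    [0,0,-0.015,0,0,1.2,0.2],
    [0,0,-0.015,0,0,2.4,0.2],
    [0,0,-0.015,0,0,3.6,0.2],
    [0,0,-0.015,0,0,4.8,0.2],
    [0,0,-0.015,0,0,4.8,0.2]
  ]
}}

```text
clock: 9.22
tool_pos: [0.4966, 0.068, 0.1449]
orientation: [1.333, 2.841, 0.0]
contact_force: [4.2, -6.4, 6.5]
grip_width: 0.333
grip_force: 81.4
```

```bash
python3 s.py
```

```text
9.225 [0.4966 0.068  0.1449] q6 -0.687 yaw 39.7 [ 4.2 -6.4  6.5] [-1.799 -1.085  0.014] j6 0.679 0.33297356015126317 [ 0.003 -0.001 -1.   ]
```

Call:
{"method": "jog_arm", "body": {
  "increments": [
    [-0.024,0,0,0,0,1.2,0.2],
    [-0.024,0,0,0,0,2.4,0.2],
    [-0.024,0,0,0,0,3.6,0.2],
    [-0.024,0,0,0,0,4.8,0.2],
    [-0.024,0,0,0,0,4.8,0.2]
  ]
}}

```text
clock: 9.85
tool_pos: [0.4967, 0.0669, 0.1447]
orientation: [1.895, 2.503, -0.001]
contact_force: [1.8, -6.4, 7.9]
grip_width: 0.341
grip_force: 81.7
```

```bash
python3 s.py
```

```text
9.85 [0.4967 0.0669 0.1447] q6 -0.271 yaw 15.7 [ 1.8 -6.4  7.9] [-1.758 -0.305 -0.053] j6 0.679 0.3410345650678522 [ 0.001 -0.001 -1.   ]
```

Call:
{"method": "jog_arm", "body": {
  "increments": [
    [-0.022,0,0,0,0,1.2,0.2],
    [-0.022,0,0,0,0,2.4,0.2],
    [-0.022,0,0,0,0,3.6,0.2],
    [-0.022,0,0,0,0,4.8,0.2],
    [-0.022,0,0,0,0,4.8,0.2]
  ]
}}

```text
clock: 10.48
tool_pos: [0.4962, 0.0659, 0.1446]
orientation: [2.376, 2.056, -0.002]
contact_force: [-1.4, -5.6, 9.4]
grip_width: 0.34
grip_force: 81.8
```

```bash
python3 s.py
```

```text
10.475 [0.4962 0.0659 0.1446] q6 0.146 yaw -8.3 [-1.4 -5.6  9.4] [-1.312  0.358 -0.004] j6 0.675 0.34000628122645754 [-0.001 -0.001 -1.   ]
```

Call:
{"method": "jog_arm", "body": {
  "increments": [
    [-0.02,0,-0.01,0,0,1.2,0.2],
    [-0.02,0,-0.01,0,0,2.4,0.2],
    [-0.02,0,-0.01,0,0,3.6,0.2],
    [-0.02,0,-0.01,0,0,4.8,0.2],
    [-0.02,0,-0.01,0,0,4.8,0.2]
  ]
}}

```text
clock: 11.1
tool_pos: [0.4954, 0.0651, 0.1448]
orientation: [-2.75, -1.516, 0.004]
contact_force: [-3.2, -1.5, 5.1]
grip_width: 0.341
grip_force: 81.5
```

```bash
python3 s.py
```

```text
11.1 [0.4954 0.0651 0.1448] q6 0.562 yaw -32.3 [-3.2 -1.5  5.1] [-0.489  0.707  0.011] j6 0.712 0.34096261277420026 [-0.003 -0.    -1.   ]
```

Call:
{"method": "jog_arm", "body": {
  "increments": [
    [-0.01,0,0,0,0,1.2,0.2],
    [-0.01,0,0,0,0,2.4,0.2],
    [-0.01,0,0,0,0,3.6,0.2],
    [-0.01,0,0,0,0,4.8,0.2],
    [-0.01,0,0,0,0,4.8,0.2]
  ]
}}

```text
clock: 11.72
tool_pos: [0.4941, 0.065, 0.1446]
orientation: [-3.005, -0.911, 0.008]
contact_force: [-5.8, 2.4, 7.7]
grip_width: 0.343
grip_force: 81.8
```

```bash
python3 s.py
```

```text
11.725 [0.4941 0.065  0.1446] q6 0.98 yaw -56.3 [-5.8  2.4  7.7] [0.373 1.517 0.26 ] j6 0.914 0.34348359240590637 [-0.005  0.    -1.   ]
```

The torque is rising (0.26 N m). Smaller steps now.

Call:
{"method": "jog_arm", "body": {
  "increments": [
    [-0.01,-0.016,0,0,0,1,0.2],
    [-0.01,-0.016,0,0,0,2,0.2],
    [-0.01,-0.016,0,0,0,2,0.2]
  ]
}}

```text
clock: 12.1
tool_pos: [0.4934, 0.0654, 0.1446]
orientation: [-3.073, -0.647, 0.007]
contact_force: [-4.8, 1.6, 7.0]
grip_width: 0.34
grip_force: 81.7
```

```bash
python3 s.py
```

```text
12.1 [0.4934 0.0654 0.1446] q6 1.155 yaw -66.2 [-4.8  1.6  7. ] [0.352 1.236 0.449] j6 0.982 0.33970606683303906 [-0.004  0.    -1.   ]
```

Call:
{"method": "jog_arm", "body": {
  "increments": [
    [-0.005,-0.01,0,0,0,0.8,0.2],
    [-0.005,-0.01,0,0,0,1.6,0.2],
    [-0.005,-0.01,0,0,0,1.6,0.2]
  ]
}}

```text
clock: 12.48
tool_pos: [0.493, 0.0659, 0.1447]
orientation: [-3.111, -0.432, 0.006]
contact_force: [-5.0, 2.1, 7.1]
grip_width: 0.34
grip_force: 81.7
```

```bash
python3 s.py
```

```text
12.475 [0.493  0.0659 0.1447] q6 1.295 yaw -74.2 [-5.   2.1  7.1] [0.382 1.105 0.516] j6 0.981 0.33978185160848123 [-0.004 -0.    -1.   ]
```

Call:
{"method": "jog_arm", "body": {
  "increments": [
    [0,0,0,0,0,0,0.2]
  ]
}}

```text
clock: 12.6
tool_pos: [0.4931, 0.0658, 0.1447]
orientation: [-3.111, -0.433, 0.006]
contact_force: [-4.0, 1.8, 7.4]
grip_width: 0.342
grip_force: 81.7
```

```bash
python3 s.py
```

```text
12.6 [0.4931 0.0658 0.1447] q6 1.294 yaw -74.1 [-4.   1.8  7.4] [0.381 1.131 0.587] j6 0.537 0.3417010848910505 [-0.004  0.    -1.   ]
```

About 0.58–0.6 N m averaged over the readings, with the fitted slope agreeing. I stop here, back off within the play and lift.

Call:
{"method": "jog_arm", "body": {
  "increments": [
    [0,0,0,0,0,-0.6,0.2],
    [0,0,0,0,0,-1.2,0.2],
    [0,0,-0.08,0,0,-1.2,0.2],
    [0,0,-0.2,0,0,-1.2,0.2],
    [0,0,-0.3,0,0,-1.2,0.2]
  ]
}}

```text
clock: 13.22
tool_pos: [0.4945, 0.0656, 0.1635]
orientation: [3.085, 0.593, -0.0]
contact_force: [0.1, -0.8, -2.7]
grip_width: 0.337
grip_force: 80.3
```

```bash
python3 s.py
```

```text
13.225 [0.4945 0.0656 0.1635] q6 1.19 yaw -68.2 [ 0.1 -0.8 -2.7] [-0.045 -0.024 -0.005] j6 0.007 0.33684181327086077 [-0. -0. -1.]
```

Call:
{"method": "jog_arm", "body": {
  "increments": [
    [0,0,-0.4,0,0,0,0.2],
    [-0.3,0.4,-0.7,0,0,1,0.2],
    [-0.9,1,-0.7,0,0,2,0.2],
    [-1.4,1.7,-0.7,0,0,3,0.2],
    [-1.94,2.39,-0.7,0,0,4.4,0.2]
  ]
}}

```text
clock: 13.85
tool_pos: [0.4397, -0.1125, 0.206]
orientation: [3.141, -0.012, 0.004]
contact_force: [1.1, -0.2, -3.4]
grip_width: 0.343
grip_force: 80.3
```

Call:
{"method": "jog_arm", "body": {
  "increments": [
    [0,0,0,0,0,0,0.2],
    [0,0,0,0,0,0,0.2]
  ]
}}

```text
clock: 14.1
tool_pos: [0.4399, -0.1109, 0.2056]
orientation: [3.141, -0.006, 0.002]
contact_force: [0.3, 1.1, -2.9]
grip_width: 0.339
grip_force: 80.5
```

```bash
python3 s.py
python3 - <<'E'
from h import *
o=cv2.imread('pics/top0.png');c=bot.camera('top')
print('holder',at_z(c,(200+629.5/4.4,185+323/4.4),.028),[at_z(c,(200+x/4.4,185+y/4.4),.028).round(4) for x,y in((515,215),(733,211),(745,428),(525,438))])
w=bot.camera('wrist');s=bot.camera('scene')
f=lambda i,p,k:cv2.resize(i[max(p[1]-k,0):p[1]+k,p[0]-k:p[0]+k],(400,400),interpolation=cv2.INTER_CUBIC)
p=proj(w,(.442,-.111,.028),1).astype(int);q=proj(s,(.442,-.111,.06)).astype(int);print(p,q)
cv2.imwrite('pics/w4c.png',np.hstack([f(w['img'],p,70),f(s['img'],q,60)]))
E
```

```text
14.1 [ 0.4399 -0.1109  0.2056] q6 1.182 yaw -90.2 [ 0.3  1.1 -2.9] [ 0.058 -0.056  0.014] j6 0.008 0.3389753842882828 [ 0.001 -0.    -1.   ]
holder [ 0.4418896  -0.11177137  0.028     ] [array([ 0.4871, -0.0652,  0.028 ]), array([ 0.4878, -0.1563,  0.028 ]), array([ 0.3983, -0.1584,  0.028 ]), array([ 0.3954, -0.0674,  0.028 ])]
[276 187] [309 274]
```

View pics/w4c.png

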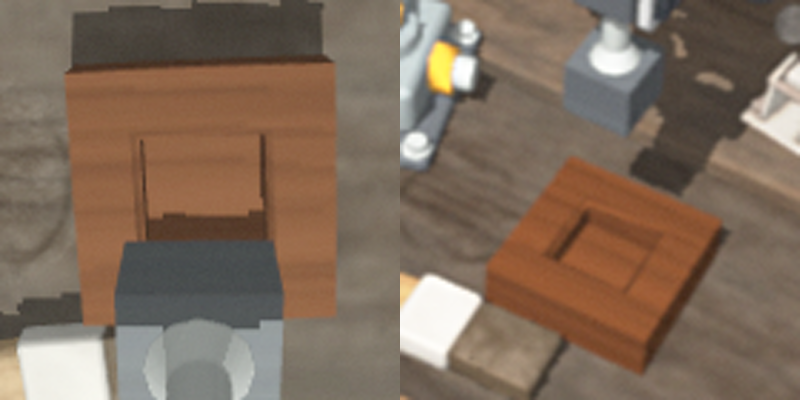

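The socket (x 118–282) is centred on the pocket (x 135–268) and clear of it. The holder centre, (0.442, −0.112), agrees with its known size. Lowering.

Call:
{"method": "jog_arm", "body": {
  "increments": [
    [0,0,0.5,0,0,0,0.2],
    [0,0,1,0,0,0,0.2],
    [0,0,1.4,0,0,0,0.2],
    [0,0,1.5,0,0,0,0.2],
    [0,0,1.5,0,0,0,0.2]
  ]
}}

```text
clock: 14.88
tool_pos: [0.4399, -0.1103, 0.1154]
orientation: [-3.141, 0.004, 0.0]
contact_force: [-0.9, 0.4, -2.7]
grip_width: 0.338
grip_force: 80.4
```

Call:
{"method": "jog_arm", "body": {
  "increments": [
    [0,0,0.1,0,0,0,0.2],
    [0,0,0.2,0,0,0,0.2],
    [0,0,0.26,0,0,0,0.2],
    [0,0,0.26,0,0,0,0.2]
  ]
}}

```text
clock: 15.38
tool_pos: [0.4396, -0.1107, 0.0994]
orientation: [-3.141, 0.006, 0.001]
contact_force: [0.5, 0.1, -2.6]
grip_width: 0.339
grip_force: 80.4
```

```bash
python3 s.py
```

```text
15.375 [ 0.4396 -0.1107  0.0994] q6 1.182 yaw -90.2 [ 0.5  0.1 -2.6] [ 0.027  0.021 -0.041] j6 0.0 0.3391440477940716 [-0.  0. -1.]
```

Call:
{"method": "jog_arm", "body": {
  "increments": [
    [0,0,0.06,0,0,0,0.2],
    [0,0,0.12,0,0,0,0.2],
    [0,0,0.18,0,0,0,0.2],
    [0,0,0.21,0,0,0,0.2],
    [0,0,0.21,0,0,0,0.2]
  ]
}}

```text
clock: 16.0
tool_pos: [0.4397, -0.1107, 0.0872]
orientation: [-3.142, 0.006, -0.0]
contact_force: [-1.0, 1.0, 3.5]
grip_width: 0.341
grip_force: 81.6
```

```bash
python3 s.py
```

```text
16.0 [ 0.4397 -0.1107  0.0872] q6 1.182 yaw -90.2 [-1.   1.   3.5] [ 0.099  0.269 -0.029] j6 -0.007 0.3407545304902578 [ 0.  0. -1.]
```

On the floor (force −2.6 → +3.5 N at the original height). I release, rise and take a look.

Call:
{"method": "jog_arm", "body": {
  "increments": [
    [0,0,0,0,0,0,0.5],
    [0,0,0,0,0,0,0.8],
    [0,0,0,0,0,0,1],
    [0,0,0,0,0,0,1],
    [0,0,0,0,0,0,1]
  ]
}}

```text
clock: 16.62
tool_pos: [0.4397, -0.1108, 0.087]
orientation: [-3.142, 0.006, -0.0]
contact_force: [0.1, 0.2, -0.9]
grip_width: 1.003
grip_force: 0.0
```

Call:
{"method": "jog_arm", "body": {
  "increments": [
    [0,0,-0.3,0,0,0,1],
    [0,0,-0.8,0,0,0,1],
    [0,0,-1.5,0,0,0,1],
    [0,0,-2.3,0,0,0,1],
    [0,0,-2.3,0,0,0,1]
  ]
}}

```text
clock: 17.25
tool_pos: [0.4406, -0.1111, 0.2278]
orientation: [3.139, -0.006, 0.009]
contact_force: [-0.6, 0.5, -0.1]
grip_width: 1.002
grip_force: 0.0
```

```bash
python3 s.py
python3 - <<'E'
from h import *
cv2.imwrite('pics/w5.png',np.hstack([bot.camera('wrist')['img'][40:340,60:460],bot.camera('scene')['img'][100:400,130:530]]))
E
```

```text
17.25 [ 0.4406 -0.1111  0.2278] q6 1.182 yaw -90.2 [-0.6  0.5 -0.1] [ 0.001 -0.029  0.022] j6 0.0 1.0020558380271611 [ 0.006 -0.002 -1.   ]
```

View pics/w5.png

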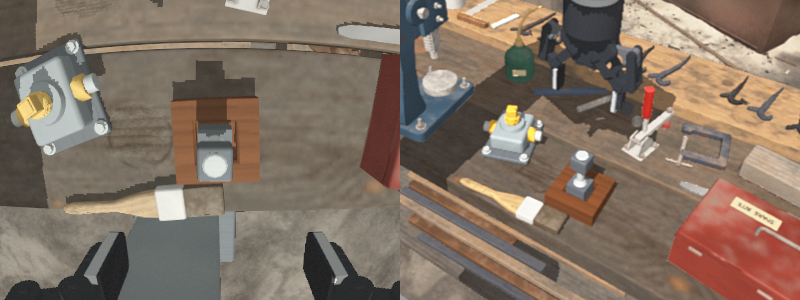

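The key stands upright in its holder (wrist crop (213,165), scene crop (580,180)). The plug head has turned, the other things on the bench look undisturbed, and the gripper is clear. Handing in.

```bash
python3 -c "
from plant import bot
print(bot.sign_off())"
```

```text
the job is handed in; nothing more can be done
None
```

I turned the plug clockwise until it went snug at about 0.6 N m (last readings 0.52 and 0.59 N m). The key is back upright in its holder, nothing else looked disturbed, and the job was handed in at about 17 s.

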